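Check the brake lever of a log cart

ROBOT

A 6-joint arm with a two-finger parallel gripper is mounted at the origin on the work surface. World frame = base frame: x ahead of the robot, y to its left, z up, the work surface at z = 0. Lengths are in m, angles in rad, forces in N, time in s.
With the tool pointing down it reaches from about 0.35 to 0.925 m from the base axis. Payload 6.4 kg.
Tool frame: the origin (TCP) lies midway between the tips of the shut fingers; the grasp point (between the pads) lies 19 mm behind it; z points along the fingers, y is the line along which they close (so a half turn about z gives the same grasp; the last joint's range is limited). The gripper opens to 94 mm and grips with 3 to 60 N. Pads are 16 mm wide; open, the fingers measure 119 mm over their backs; the gripper's body (75 mm by 177 mm) begins 78 mm behind the grasp point.
Start: joints at [1.166, 0.245, 1.558, -0, 1.339, -0.174], TCP at [0.149, 0.633, 0.205] pointing down, gripper open.
Joint ranges: [-3.13, 3.13], [-1.02, 2.26], [0.13, 2.54], [-0.95, 4.09], [0.21, 2.88], [-2.74, 2.74]. Speed limits (rad/s): [2.57, 2.57, 3.14, 3.14, 3.14, 3.14].

INTERFACE

Orientations are given as a unit quaternion [x, y, z, w].
In Python, from workcell import robot gives the robot as it stands. The module is installed in compiled form; this text tells all that it offers.
- The arm moves only by the tool carry_out, never from a script. Its arguments are lists of equal length, an entry for each row: "slide": the shift along the tool's x, y, z in cm, a list of three; "roll": the turn about the tool's z in rad; "hand": the closure in counts, from 0 (fully open) to 255 (shut). A call has 1 to 12 rows; each row shifts and turns the commanded pose from where the row before left it, along the tool's axes as they then stand; what a row does not reach is not made up. A row lasts 1/12 s, in which the tool goes at most 41.7 mm and 7.16 degrees, less where a joint would pass 70% of its speed; a pose out of reach is approached as far as the arm can. A call is refused whole if a number of a shift passes 4.17 or a number of a turn 0.125, either way. A call with a gripper value outside its range is refused whole. The fingers move at their own pace and stop on an object; "newtons" is the grip in N (left out, the last holds). Time passes only in rows, so rows that do not move let the fingers close. It gives the time, the measured TCP pose, the force, the opening and the grip force at its end, in the units of the state.
- robot.get_obs(): the state, without advancing time (a new reading comes with each control period).
- robot.read_camera(name): name is "scene" or "side" or "wrist"; returns a dict with "image" (384x512x3 uint8, blue, green, red), "fov_y" (degrees; the focal length in pixels is half the picture's height over the tangent of half this angle, whatever the lens; pixels are square), "cx", "cy" (the principal point, pixels), "R" (3x3) and "t" (3): a world point X has camera coordinates R X + t; the wrist camera has in their place "tool_from_camera" (4x4, takes a point from camera to tool coordinates, whose origin is the TCP and whose axes are the flange's). Camera axes: x right, y down, z forward; pixel columns grow to the right and rows downward; lengths in m; the calibration is good to about 2 mm. A picture is of the moment at which its call begins: read the wrist's pose just before it. There is no depth.
- robot.hand_in(): hands the job in; it is judged then, once.
Trained networks look in the newest picture that a camera, given by its name, has taken for a name from the list of things; names that differ only in an ending like _2 or _b are one class to them, and where a whole thing is asked for, a point or a joint stands for the part that bears it (a point fixed in the world has none). Each returns a list of dicts, best first, with "p" (0 to 1); they miss things now and then, are a little off and sometimes report something else, mostly with a low value. They report only what shows in the picture. A call takes as long as a camera call.
- robot.spot_in(name, camera): "rect" ([centre column, centre row, width, height] in pixels, round what is visible of it).
- robot.regions_of(name, camera): "region" (384x512 bool, what is visible of it) and "rect" ([centre column, centre row, width, height] in pixels, round what is visible of it).
- robot.spot_point(name, camera): "location" ([column, row] in pixels: a listed point, or the origin of a listed thing).
The state is a dict: "clock": time; "qpos": joint angles; "qvel": joint speeds; "tau": joint torques, N m; "ee_pos": TCP position; "tcp_rot": TCP orientation; "force": force on the tool from outside, world axes, zero at the start; "torque": the same for the moment, N m; "width": finger opening in m; "grasp_force": force on a finger pad.
Only numpy, scipy, OpenCV 4.12 (cv2) and the standard library are available. Lean on these libraries where they do the work, as an engineer would, in place of code of your own. Each camera call takes 0.05 s, during which the arm holds its last target. There are 200 camera calls.

TASK

Check the red brake lever on the log cart's push bar: with the backs of the fingers, press it from outside towards the bar until it stops, let it spring right back out, then press it in to its stop a second time and finish while still holding it there, so that the gap left to the bar can be seen. Press firmly but do not force it, only from the outside: do not pinch or straddle the lever and do not touch the bar. Leave the log slices and the jar where they are.

Things in the scene. Friction and masses are not known exactly. Their poses are not given: they have to be found in the camera images.
- bar: Fixed level push bar: steel tube 25 mm thick, black rubber grip 32 mm thick, held by a blue clamp on a bench stand. Origin on its axis, 160 mm above the table. y: along the bar to its free end (grip y = 0 to 135 mm, clamp at -135 mm); x: level, away from the lever's side, roughly the way the lever is pressed; z up. Stand, bracket and bar reach at most 30 mm above the axis.
- lever_press (a point): Point to press: outer face of the red lever, mid-height, 115 mm from its pivot. Blade 10 mm thick, 18 high, 145 long, 20 mm ball at the end, level with the bar, free space outside and below. Axes turn with it: y along the blade to its free end, x into the blade towards the bar, z up. Let go, the blade leans 0.32 rad away from the bar; this point is then at x -79, y 58 mm in the bar's frame.
- brake (a joint): Lever angle, rad: 0 let go (a spring returns it), growing as it is pressed, clockwise from above, about an upright pivot at x -38, y -50 mm in the bar's frame. Firm stop at 0.26: 30 mm of travel at the pressing point, still about 20 mm short of the grip. The spring takes about 2 N there at first, 4 N just before the stop; at the stop the push rises steeply.
- slice_wide_mid (a point): Loose log slice standing on the table, 90 mm in diameter, 40 mm high, bark round the side; this point is its centre. Bystander.
- slice_tall_mid (a point): Loose log piece standing upright, 52 mm in diameter, 75 mm high; this point is its centre. Bystander.
- jar_mid (a point): Loose amber jar with a black cap, about 60 mm in diameter, 85 mm high; this point is its centre. Bystander.

How it is judged:
By the outcome, as a careful person would: the job done as asked, in the order asked, and still so for the second after the job is handed in, while the arm keeps its last pose, push and grip.
It also fails if it takes over 38 s, if anything falls off the work surface, if the arm or the gripper's body presses on something with over 40 N, if the wrist force passes 120 N, or if a joint passes its speed limit or range.

## Working session

There is one attempt and no reset: what is moved stays moved. The work goes in short steps, Python scripts to look and compute and a tool call to move; the robot and the scene stay as the last step left them, time stands still between calls to the robot, and variables do not carry over. Pictures are saved under pics/ and viewed, at most 10 in all, crops included, and the job is handed in when it is done.

Besides the shell and the picture viewer there is one more tool, called after "Call:" as name([rows], argument=value, ...), one row to a line, values as JSON. carry_out: Moves the arm, as the interface text tells. Its arguments: {"type":"object","properties":{"slide":{"type":"array","items":{"type":"array","items":{"type":"number"}}},"roll":{"type":"array","items":{"type":"number"}},"hand":{"type":"array","items":{"type":"number"}},"newtons":{"type":"number"}},"required":["slide","roll","hand"]}

```bash
mkdir -p pics
cat > h.py <<'E'
from workcell import robot
import numpy as np, cv2
def cam(n):
    c=robot.read_camera(n); im=np.array(c["image"]); f=im.shape[0]/2/np.tan(np.radians(c["fov_y"])/2)
    return c,im,f
def proj(c,f,X):
    p=np.asarray(X)@np.array(c["R"]).T+np.array(c["t"]); return p[...,:2]/p[...,2:]*f+[c["cx"],c["cy"]]
E
python3 - <<'E'
from h import *
o=robot.get_obs(); print({k:np.round(v,3) for k,v in o.items()})
ims=[]
P={}
for n in("scene","side"):
    c,im,f=cam(n); cv2.imwrite(f"pics/{n}0.png",im)
    R=np.array(c["R"]);t=np.array(c["t"]); print(n,"pos",-R.T@t,f)
    for k in("bar","lever_press","slice_wide_mid","slice_tall_mid","jar_mid"):
        r=robot.spot_point(k,n)
        print(k,[(np.round(x["location"],1),round(x["p"],2)) for x in r[:2]])
        if r:
            P.setdefault(k,[]).append((R,t,f,c["cx"],c["cy"],r[0]["location"]))
for k,v in P.items():
    A=[];b=[]
    for R,t,f,cx,cy,(u,w) in v:
        d=R.T@np.array([(u-cx)/f,(w-cy)/f,1]);d/=np.linalg.norm(d);M=np.eye(3)-np.outer(d,d);A.append(M);b.append(M@(-R.T@t))
    if len(v)>1: 
        X=np.linalg.solve(sum(A),sum(b)); print(k,X.round(4),[np.linalg.norm(M@X-q).round(4) for M,q in zip(A,b)])
E
```

```text
{'clock': np.float64(0.0), 'qpos': array([ 1.166,  0.246,  1.559, -0.   ,  1.339, -0.174]), 'qvel': array([-0.   , -0.001,  0.   , -0.001, -0.001, -0.   ]), 'tau': array([-2.0000e-03, -4.1587e+01, -3.1458e+01,  6.8000e-02,  3.4000e-02,
       -0.0000e+00]), 'ee_pos': array([0.148, 0.632, 0.204]), 'tcp_rot': array([ 0.115,  0.993, -0.001, -0.   ]), 'force': array([ 0.297, -0.429,  0.683]), 'torque': array([-0.005, -0.005, -0.028]), 'grasp_force': np.float64(0.0), 'width': np.float64(0.094)}
scene pos [ 0.8444203  -0.19310428  0.66528321] 349.6690518521246
bar [(array([255.2, 207.7]), 0.9)]
lever_press [(array([215.6, 179.7]), 0.93)]
slice_wide_mid [(array([256.2, 171.3]), 0.94)]
slice_tall_mid [(array([302.7, 216.7]), 0.77)]
jar_mid [(array([180.6, 212.6]), 0.82), (array([300.4, 215.8]), 0.63)]
side pos [ 0.4349828  -0.39656194  0.60419911] 406.9531065521995
bar [(array([303.7, 165.9]), 0.58)]
lever_press [(array([248. , 173.9]), 0.78)]
slice_wide_mid [(array([216.4, 175.1]), 0.78)]
slice_tall_mid [(array([296.8, 168.5]), 0.8)]
jar_mid [(array([215.7, 252.5]), 0.61)]
bar [0.6347 0.0846 0.1597] [np.float64(0.0018), np.float64(0.0018)]
lever_press [0.5397 0.0873 0.1627] [np.float64(0.0016), np.float64(0.0016)]
slice_wide_mid [0.5089 0.2531 0.0194] [np.float64(0.0026), np.float64(0.0026)]
slice_tall_mid [0.674  0.2032 0.0381] [np.float64(0.0047), np.float64(0.0047)]
jar_mid [0.4662 0.0417 0.0384] [np.float64(0.002), np.float64(0.002)]
```

```bash
python3 -c "
import cv2,numpy as np
a=cv2.imread('pics/scene0.png');b=cv2.imread('pics/side0.png')
f=lambda i,x,y:cv2.resize(i[y:y+240,x:x+200],(400,480),interpolation=2)
cv2.imwrite('pics/both0.png',np.hstack([f(a,150,100),f(b,170,90)]))"
```

```text
(no output)
```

View pics/both0.png

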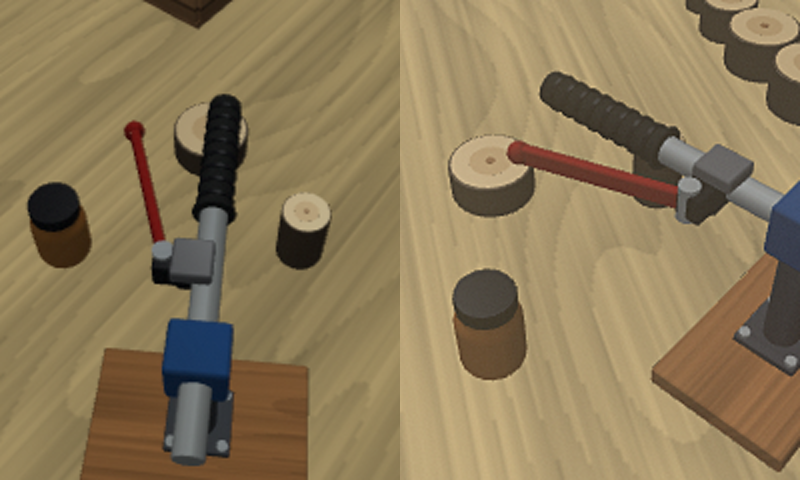

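The left (scene) picture shows the red lever from its pivot near (160,250) to its ball at (135,130), outside the grip. The jar and both slices are clear of it, and the networks' points agree. Next I refine the bar pose by fitting the lever model to the red mask.

```bash
cat >> h.py <<'E'
def redmask(im):
    h=cv2.cvtColor(im,cv2.COLOR_BGR2HSV); return (((h[...,0]<6)|(h[...,0]>174))&(h[...,1]>150)&(h[...,2]>50)).astype(np.uint8)
def levermask(c,f,p,q):
    """p=x,y,yaw of bar; q=brake angle"""
    a=0.32-q; S=4
    d=np.array([-np.sin(a),np.cos(a)]); n=np.array([np.cos(a),np.sin(a)])
    Rz=np.array([[np.cos(p[2]),-np.sin(p[2])],[np.sin(p[2]),np.cos(p[2])]])
    W=lambda s,u,z: np.r_[Rz@(np.array([-.038,-.05])+s*d+u*n)+p[:2],.16+z]
    m=np.zeros((384*S,512*S),np.uint8)
    def fill(pts):
        uv=(proj(c,f,np.array(pts))+.5)*S
        cv2.fillConvexPoly(m,cv2.convexHull(uv.astype(np.float32)).round().astype(np.int32),1)
    fill([W(s,u,z) for s in(.02,.145) for u in(-.005,.005) for z in(-.009,.009)])
    g=np.random.default_rng(0).normal(size=(200,3)); g*=.01/np.linalg.norm(g,axis=1)[:,None]
    fill(W(.145,0,0)+g)
    return cv2.resize(m.astype(np.float32),(512,384),interpolation=cv2.INTER_AREA)
E
cat > fit.py <<'E'
from h import *
from scipy.optimize import minimize
V=[]
for n in("scene","side"):
    c,im,f=cam(n); m=redmask(im); l,lab,st,_=cv2.connectedComponentsWithStats(m); k=1+np.argmax(st[1:,4]); m=(lab==k).astype(np.float32)
    print(n,st[k]); V.append((c,f,m))
B=lambda x:cv2.GaussianBlur(x,(0,0),1.5)
def cost(p,q=0): return sum(np.abs(B(levermask(c,f,p,q))-B(m)).sum()/m.sum() for c,f,m in V)
p0=[.635,.085,.6]
r=minimize(cost,p0,method="Nelder-Mead",options=dict(initial_simplex=np.array(p0)+np.vstack([np.zeros(3),np.diag([.01,.01,.06])]),xatol=1e-4,fatol=1e-3))
p=r.x; print("bar",p.round(4),r.fun)
for i,(c,f,m) in enumerate(V): print("per view",(np.abs(B(levermask(c,f,p,0))-B(m)).sum()/m.sum()).round(3), "grip end px",proj(c,f,np.array([p[0]-.135*np.sin(p[2]),p[1]+.135*np.cos(p[2]),.16])).round(1))
np.save("bar.npy",p)
E
python3 fit.py
```

```text
scene [213 161  19  60 323]
side [231 162  78  26 284]
bar [0.6359 0.0891 0.5986] 2.9789586067199707
per view 0.414 grip end px [261.2 151.7]
per view 2.565 grip end px [243.2 132.7]
```

```bash
sed -i 's/(h\[...,1\]>150)/(h[...,1]>125)/; s/<6)/<8)/;s/>174/>170/' h.py; python3 -c "
import cv2,numpy as np
h=cv2.cvtColor(cv2.imread('pics/side0.png'),cv2.COLOR_BGR2HSV)
print(h[160:190:2,260].tolist())"; python3 fit.py
```

```text
[[20, 87, 172], [21, 89, 172], [21, 91, 169], [20, 90, 167], [22, 83, 168], [5, 166, 134], [4, 157, 138], [6, 142, 99], [7, 135, 100], [6, 146, 98], [7, 135, 89], [20, 88, 176], [20, 90, 172], [20, 90, 173], [20, 90, 176]]
scene [212 161  20  60 341]
side [224 161  85  33 818]
bar [0.6326 0.0886 0.5572] 0.6117331981658936
per view 0.212 grip end px [262.5 151.3]
per view 0.4 grip end px [243.7 131.8]
```

```bash
cat > plan.py <<'E'
from h import *
import sys
from scipy.spatial.transform import Rotation as Ro
p=np.load("bar.npy")
def tgt(q,gap,z=.14,s=.115):
    a=.32-q; d=np.array([-np.sin(a),np.cos(a)]); n=np.array([np.cos(a),np.sin(a)])
    Rz=np.array([[np.cos(p[2]),-np.sin(p[2])],[np.sin(p[2]),np.cos(p[2])]])
    b=np.array([-.038,-.05])+s*d-(.005+.0125+gap)*n
    return np.r_[Rz@b+p[:2],z], p[2]+a
def delta(q,gap,z=.14):
    o=robot.get_obs(); R=Ro.from_quat(o["tcp_rot"]); M=R.as_matrix(); X,ang=tgt(q,gap,z)
    r=np.arctan2(M[1,1],M[0,1])-ang
    Ms=(R*Ro.from_euler("z",r)).as_matrix()
    return X,r,M.T@(X-o["ee_pos"])*100,Ms.T@(X-o["ee_pos"])*100
if __name__=="__main__":
    o=robot.get_obs(); print(o["clock"],o["ee_pos"].round(4),o["force"].round(2),o["width"])
    for q,g,z in eval(sys.argv[1]):
        X,r,t0,t1=delta(q,g,z); print((q,g,z),"world",X.round(4),"roll",r.round(3),"slide(cm) before roll",t0.round(2),"after roll",t1.round(2))
E
python3 plan.py "[(0,.04,.205),(0,.04,.14),(0,0,.14),(.26,0,.14)]"
```

```text
0.8 [0.1487 0.6328 0.2055] [1.14 0.52 0.36] 0.09409508778884601
(0, 0.04, 0.205) world [0.5016 0.0553 0.205 ] roll 0.463 slide(cm) before roll [-47.56 -48.14   0.05] after roll [-6.405e+01 -2.184e+01  5.000e-02]
(0, 0.04, 0.14) world [0.5016 0.0553 0.14  ] roll 0.463 slide(cm) before roll [-47.56 -48.14   6.55] after roll [-64.05 -21.84   6.55]
(0, 0, 0.14) world [0.5272 0.0861 0.14  ] roll 0.463 slide(cm) before roll [-49.35 -44.56   6.55] after roll [-64.05 -17.84   6.55]
(0.26, 0, 0.14) world [0.546  0.1097 0.14  ] roll 0.723 slide(cm) before roll [-50.64 -41.83   6.55] after roll [-65.65   2.12   6.55]
```

Call:
carry_out([
  [0,0,0],
  [0,0,0],
  [0,0,0],
  [0,0,0],
  [-1.5,-0.5,0],
  [-3,-1,0],
  [-3,-1,0],
  [-3,-1,0],
  [-3,-1,0],
  [-3,-1,0],
  [-3,-1,0],
  [-3,-1,0],
], roll=[0.115,0.116,0.116,0.116,0,0,0,0,0,0,0,0], hand=[255,255,255,255,255,255,255,255,255,255,255,255], newtons=20)

```text
clock: 1.8
ee_pos: [0.2742, 0.4299, 0.2056]
tcp_rot: [0.34, 0.94, 0.0, 0.0]
force: [0.2, 0.5, 1.2]
width: 0.0173
grasp_force: 0.0
```

Call:
carry_out([
  [-3,-1,0],
  [-3,-1,0],
  [-3,-1,0],
  [-3,-1,0],
  [-3,-1,0],
  [-3,-1,0],
  [-3,-1,0],
  [-3,-1,0],
  [-3,-1,0],
  [-3,-1,0],
  [-3,-1,0],
  [-1.5,-0.5,0],
], roll=[0,0,0,0,0,0,0,0,0,0,0,0], hand=[255,255,255,255,255,255,255,255,255,255,255,255])

```text
clock: 2.8
ee_pos: [0.4668, 0.1196, 0.2058]
tcp_rot: [0.341, 0.94, -0.0, 0.001]
force: [0.6, 0.2, 0.0]
width: 0.0004
grasp_force: 0.0
```

```bash
python3 plan.py "[(0,.025,.205),(0,.025,.14)]"
```

```text
2.8 [0.4668 0.1196 0.2058] [0.63 0.19 0.01] 0.00044279007833101743
(0, 0.025, 0.205) world [0.5112 0.0669 0.205 ] roll -0.003 slide(cm) before roll [-6.78 -1.2   0.09] after roll [-6.78 -1.22  0.09]
(0, 0.025, 0.14) world [0.5112 0.0669 0.14  ] roll -0.003 slide(cm) before roll [-6.78 -1.2   6.59] after roll [-6.77 -1.22  6.59]
```

Call:
carry_out([
  [-2,-0.4,0],
  [-2,-0.4,0],
  [-2,-0.4,0],
  [-0.8,0,0],
  [0,0,2],
  [0,0,2],
  [0,0,2],
  [0,0,0.6],
  [0,0,0],
  [0,0,0],
], roll=[0,0,0,0,0,0,0,0,0,0], hand=[255,255,255,255,255,255,255,255,255,255])

```text
clock: 3.63
ee_pos: [0.5102, 0.0698, 0.14]
tcp_rot: [0.34, 0.94, 0.0, 0.0]
force: [-0.7, 0.3, 0.7]
width: 0.0004
grasp_force: 0.0
```

```bash
python3 plan.py "[(0,0,.14),(.13,0,.14),(.26,0,.14)]"
python3 - <<'E'
from h import *
a=[]
for n,x,y in(("scene",150,100),("side",170,60)):
    c,im,f=cam(n); a.append(cv2.resize(im[y:y+200,x:x+160],(400,500),interpolation=2))
cv2.imwrite("pics/near1.png",np.hstack(a))
E
```

```text
3.6333 [0.5102 0.0698 0.14  ] [-0.69  0.3   0.74] 0.0004205634573572869
(0, 0, 0.14) world [0.5272 0.0861 0.14  ] roll 0.0 slide(cm) before roll [-0.27  2.34  0.  ] after roll [-0.27  2.34  0.  ]
(0.13, 0, 0.14) world [0.5358 0.0985 0.14  ] roll 0.13 slide(cm) before roll [-0.14  3.85  0.  ] after roll [0.36 3.83 0.  ]
(0.26, 0, 0.14) world [0.546  0.1097 0.14  ] roll 0.26 slide(cm) before roll [-0.2   5.35  0.  ] after roll [1.18 5.23 0.  ]
```

View pics/near1.png

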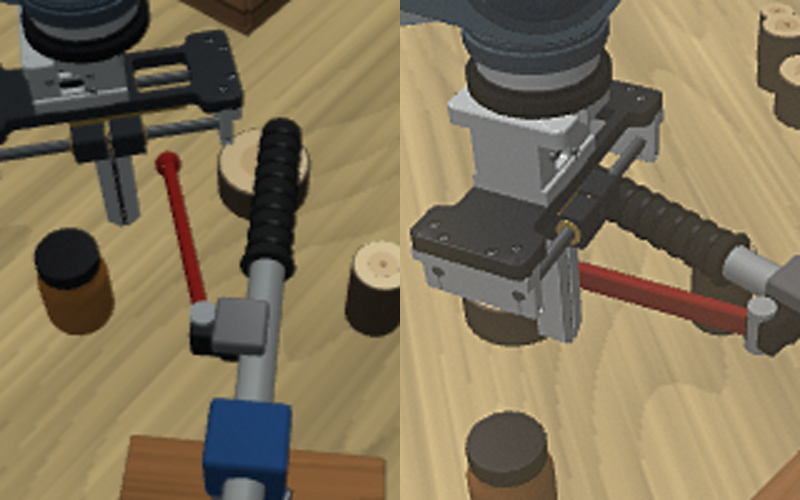

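The left half shows the shut fingers with their tip near (122,222), left of the lever, with a gap to it. The jar is clear, and the gripper body is above the bar. Now I press along the lever's arc.

Call:
carry_out([
  [-0.1,0.5,0],
  [-0.1,0.5,0],
  [-0.1,0.5,0],
  [0,0.4,0],
  [0,0.4,0],
  [0.035,0.23,0],
  [0.035,0.23,0],
  [0.035,0.23,0],
  [0.035,0.23,0],
  [0.035,0.23,0],
  [0,0,0],
  [0,0,0],
], roll=[0,0,0,0,0,0.02,0.02,0.02,0.02,0.02,0,0], hand=[255,255,255,255,255,255,255,255,255,255,255,255])

```text
clock: 4.73
ee_pos: [0.5334, 0.095, 0.1394]
tcp_rot: [0.387, 0.922, -0.0, -0.0]
force: [-1.6, -1.8, 1.7]
width: 0.0006
grasp_force: 1.2
```

```bash
cat > st.py <<'E'
from plan import *
from scipy.optimize import minimize_scalar
f=[]
for i in range(3):
    V=[]
    for n in("scene","side")[:2 if i==0 else 1]:
        c,im,fl=cam(n); m=redmask(im); l,lab,st,_=cv2.connectedComponentsWithStats(m); m=(lab>0).astype(np.float32)*0+m
        if i==0: V.append((c,fl,m)); cv2.imwrite(f"pics/{n}_st.png",im)
    if i==0: V0=V
    o=robot.get_obs(); f.append(o["force"])
M=Ro.from_quat(o["tcp_rot"]).as_matrix()
print("clock",o["clock"],"force tool",(M.T@np.mean(f,0)).round(2), np.std(f,0).round(2))
for k,(c,fl,m) in zip(("scene","side"),V0):
    B=lambda x:cv2.GaussianBlur(x,(0,0),1.5)
    # rows of model seen in mask: score by mask pixels outside the model + weak overlap
    qs=np.arange(-.04,.34,.01); s=[float((B(levermask(c,fl,p,q))*B(m)).sum()) for q in qs]
    print(k,"q est",qs[int(np.argmax(s))].round(2),"red px",int(m.sum()))
# q implied by finger back position
g=lambda q:(lambda X:abs((o["ee_pos"]-X[0])[:2]@[np.cos(X[1]),np.sin(X[1])]))(tgt(q,0))
r=minimize_scalar(g,bounds=(-.25,.5),method="bounded"); print("q from finger",r.x.round(3),r.fun.round(4))
E
python3 st.py
```

```text
clock 4.9333 force tool [-0.93 -2.19 -1.87] [0.15 0.78 0.35]
scene q est 0.11 red px 302
side q est 0.1 red px 609
q from finger 0.093 0.0
```

Call:
carry_out([
  [0.035,0.23,0],
  [0.035,0.23,0],
  [0.035,0.23,0],
  [0.035,0.23,0],
  [0.035,0.23,0],
  [0.035,0.23,0],
  [0.035,0.23,0],
  [0,0,0],
  [0,0,0],
], roll=[0.02,0.02,0.02,0.02,0.02,0.02,0.02,0,0], hand=[255,255,255,255,255,255,255,255,255])

```text
clock: 5.68
ee_pos: [0.544, 0.1075, 0.1394]
tcp_rot: [0.45, 0.893, -0.0, -0.0]
force: [-1.6, -2.1, 2.9]
width: 0.0006
grasp_force: 1.7
```

```bash
python3 st.py
```

```text
clock 5.8833 force tool [-0.06 -3.19 -1.98] [0.1  0.43 0.3 ]
scene q est 0.24 red px 333
side q est 0.23 red px 590
q from finger 0.233 0.0
```

Creep to the stop in small steps, watching the force.

Call:
carry_out([
  [0.02,0.1,0],
  [0.02,0.1,0],
  [0.01,0.1,0],
  [0,0.05,0],
  [0,0,0],
  [0,0,0],
], roll=[0.01,0.01,0.005,0,0,0], hand=[255,255,255,255,255,255])

```text
clock: 6.38
ee_pos: [0.546, 0.1097, 0.1394]
tcp_rot: [0.461, 0.887, -0.001, -0.001]
force: [-5.2, -2.1, 3.2]
width: 0.0003
grasp_force: 3.0
```

```bash
python3 st.py
```

```text
clock 6.5833 force tool [ 0.1  -5.69 -3.08] [0.14 0.42 0.09]
scene q est 0.27 red px 336
side q est 0.27 red px 586
q from finger 0.261 0.0
```

Call:
carry_out([
  [0,0.05,0],
  [0,0.05,0],
  [0,0,0],
  [0,0,0],
], roll=[0,0,0,0], hand=[255,255,255,255])

```text
clock: 6.92
ee_pos: [0.5462, 0.1098, 0.1394]
tcp_rot: [0.461, 0.887, -0.001, -0.001]
force: [-7.5, -5.2, 5.0]
width: 0.0003
grasp_force: 4.6
```

```bash
python3 st.py
```

```text
clock 7.1167 force tool [ 0.26 -8.99 -5.5 ] [0.73 0.51 0.15]
scene q est 0.27 red px 335
side q est 0.27 red px 577
q from finger 0.262 0.0
```

The push rises steeply with the angle stuck at 0.26, so the lever is at its stop (9 N). Now I let it spring right back.

Call:
carry_out([
  [0,-0.25,0],
  [-0.035,-0.25,0],
  [-0.07,-0.46,0],
  [-0.07,-0.46,0],
  [-0.07,-0.46,0],
  [-0.07,-0.46,0],
  [-0.07,-0.46,0],
  [-0.07,-0.46,0],
  [0,-0.5,0],
  [0,-0.5,0],
  [0,-0.5,0],
  [0,0,0],
], roll=[0,-0.025,-0.04,-0.04,-0.04,-0.04,-0.04,-0.04,0,0,0,0], hand=[255,255,255,255,255,255,255,255,255,255,255,255])

```text
clock: 8.12
ee_pos: [0.5159, 0.0738, 0.1394]
tcp_rot: [0.341, 0.94, 0.0, 0.0]
force: [-0.3, -0.3, -0.1]
width: 0.0006
grasp_force: 0.0
```

Call:
carry_out([
  [0,0,0],
  [0,0,0],
  [0,0,0],
  [0,0,0],
], roll=[0,0,0,0], hand=[255,255,255,255])

```text
clock: 8.45
ee_pos: [0.5164, 0.0743, 0.1395]
tcp_rot: [0.34, 0.94, 0.0, 0.0]
force: [-0.5, -0.2, -0.5]
width: 0.0008
grasp_force: 0.0
```

```bash
python3 st.py;  python3 plan.py "[(0,0,.14),(.26,0,.14)]"
```

```text
clock 8.65 force tool [ 0.31 -0.23  0.17] [0.46 0.13 0.21]
scene q est -0.01 red px 341
side q est -0.02 red px 688
q from finger -0.137 0.0
8.65 [0.5163 0.0742 0.1394] [-1.03 -0.15 -0.14] 0.00045915793616055833
(0, 0, 0.14) world [0.5272 0.0861 0.14  ] roll -0.0 slide(cm) before roll [-0.07  1.61 -0.06] after roll [-0.07  1.61 -0.06]
(0.26, 0, 0.14) world [0.546  0.1097 0.14  ] roll 0.26 slide(cm) before roll [-0.01  4.63 -0.06] after roll [ 1.18  4.48 -0.06]
```

The lever is fully back out: the angle reads 0 and there is no contact force. Second press.

Call:
carry_out([
  [-0.05,0.5,0],
  [0,0.5,0],
  [0,0.4,0],
  [0,0.2,0],
  [0.035,0.23,0],
  [0.035,0.23,0],
  [0.035,0.23,0],
  [0.035,0.23,0],
  [0.035,0.23,0],
  [0.035,0.23,0],
  [0.035,0.23,0],
  [0.035,0.23,0],
], roll=[0,0,0,0,0.02,0.02,0.02,0.02,0.02,0.02,0.02,0.02], hand=[255,255,255,255,255,255,255,255,255,255,255,255])

```text
clock: 9.65
ee_pos: [0.5376, 0.1014, 0.1395]
tcp_rot: [0.415, 0.91, -0.0, -0.0]
force: [-1.8, -1.7, 1.3]
width: 0.0003
grasp_force: 1.6
```

Call:
carry_out([
  [0.035,0.23,0],
  [0.035,0.23,0],
  [0.035,0.23,0],
  [0.035,0.2,0],
  [0.035,0.15,0],
  [0,0.1,0],
  [0,0.05,0],
  [0,0,0],
  [0,0,0],
], roll=[0.02,0.02,0.02,0.02,0.02,0,0,0,0], hand=[255,255,255,255,255,255,255,255,255])

```text
clock: 10.4
ee_pos: [0.5456, 0.1101, 0.1394]
tcp_rot: [0.459, 0.888, -0.0, -0.0]
force: [-3.3, -2.5, 4.2]
width: 0.0001
grasp_force: 2.1
```

```bash
python3 st.py
```

```text
clock 10.6 force tool [ 0.73 -4.65 -3.49] [0.36 0.69 0.5 ]
scene q est 0.27 red px 336
side q est 0.27 red px 589
q from finger 0.26 0.0
```

Call:
carry_out([
  [0,0.05,0],
  [0,0.05,0],
  [0,0.05,0],
  [0,0,0],
  [0,0,0],
  [0,0,0],
], roll=[0,0,0,0,0,0], hand=[255,255,255,255,255,255])

```text
clock: 11.1
ee_pos: [0.5459, 0.1103, 0.1394]
tcp_rot: [0.459, 0.888, -0.001, -0.001]
force: [-8.6, -4.2, 5.5]
width: 0.0002
grasp_force: 4.8
```

```bash
python3 st.py; python3 -c "
import cv2,numpy as np
a=[cv2.resize(cv2.imread(f'pics/{n}_st.png')[y:y+200,x:x+160],(400,500),interpolation=2) for n,x,y in(('scene',150,100),('side',170,60))]
cv2.imwrite('pics/end.png',np.hstack(a))"
```

```text
clock 11.3 force tool [ 1.08 -9.61 -5.8 ] [0.54 0.08 0.91]
scene q est 0.27 red px 336
side q est 0.27 red px 585
q from finger 0.263 0.0
```

View pics/end.png

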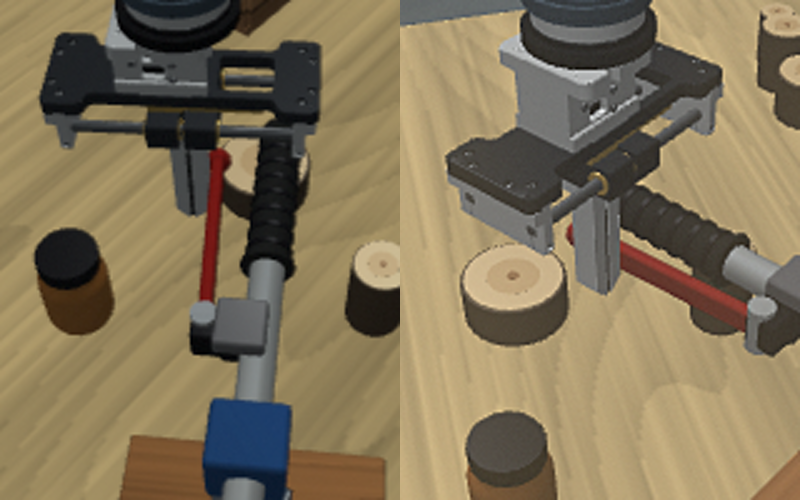

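The left half shows the shut fingers against the lever's outer face near (207,190). The lever is at its stop with a gap left to the grip, which starts near (250,190), and the jar and slices have not moved.

```bash
python3 -c "
from workcell import robot
print(robot.hand_in())"
```

```text
the job is handed in; nothing more can be done
None
```

I pressed the brake lever to its stop, let it spring fully back out, then pressed it to the stop again; the job was handed in with the lever held there at about 10 N, the gap to the grip in view and nothing else moved.

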